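# Check a biscuit pop at the camera and stand it in its vial

### The arm

A 7-joint arm with a two-finger parallel gripper is mounted at the origin on the work surface. World frame = base frame: x ahead of the robot, y to its left, z up, the work surface at z = 0. Lengths are in m, angles in rad, forces in N, time in s.
With the tool pointing down it reaches from about 0.4 to 0.85 m from the base axis. Payload 10.4 kg.
Tool frame: the origin (TCP) lies midway between the tips of the shut fingers; the grasp point (between the pads) lies 19 mm behind it (manip.pinch_z is the distance from the TCP to the grasp point, in m); z points along the fingers, y is the line along which they close (so a half turn about z gives the same grasp; the last joint's range is limited). The gripper opens to 85 mm and grips with 20 to 120 N. Pads are 22 mm wide; open, the fingers measure 114 mm over their backs; the gripper's body (76 mm by 85 mm) begins 54 mm behind the grasp point. The pads swing forward as they close: fully open they stand 13 mm farther back than shut.
Start: joints at [1.302, 0.332, -0.065, 1.46, 0.022, 1.35, -0.088], TCP at [0.152, -0.606, 0.231] pointing down, gripper open.
Joint ranges: [-2.6, 2.6], [-0.5, 2.12], [-1.47, 1.34], [0.16, 2.42], [-1.27, 4.41], [0.06, 2.06], [-2.6, 2.6]. Speed limits (rad/s): [2.22, 2.22, 2.79, 2.79, 3.14, 3.14, 3.14].

### API

Orientations are given as a unit quaternion [w, x, y, z].
In Python, from plant import manip, read_camera, get_calibration, ticket gives the robot as it stands.
- The arm moves only by the tool carry_out, never from a script. Its argument "motion" is a list of rows, each an object with "translation": the shift along the tool's x, y, z as a fraction of full scale, a list of three; "delta_rot": the turn, a rotation vector about the tool's x, y, z as a fraction of full scale, a list of three; "grip": the closure, from -1 (fully open) to 1 (shut). In form: [{"translation": [dx, dy, dz], "delta_rot": [rx, ry, rz], "grip": grip}, ...]. A call has 1 to 20 rows; each row shifts and turns the commanded pose from where the row before left it, along the tool's axes as they then stand; what a row does not reach is not made up. Full scale, the value 1, is 10 cm for a shift and 6 degrees for a turn. A row lasts 1/12 s, in which the tool goes at most 41.7 mm and 7.16 degrees, less where a joint would pass 70% of its speed; a pose out of reach is approached as far as the arm can. A call with a number of a shift or a turn outside -1 to 1 is refused whole. A call with a gripper value outside its range is refused whole. The fingers move at their own pace and stop on an object; "newtons" is the grip in N (left out, the last holds). Time passes only in rows, so rows that do not move let the fingers close. It gives the time, the measured TCP pose, the force, the opening and the grip force at its end, in the units of the state.
- manip.observe(): the state, without advancing time (a new reading comes with each control period).
- read_camera(name): name is "scene" or "top"; returns (picture, depth): 400x640x3 uint8, red, green, blue; 400x640 float32, m along the optical axis (not along the pixel's ray), 0 where there is no reading.
- get_calibration(name): a dict with "fx", "fy", "cx", "cy" (pixels), "eye" and "orientation" of the camera in the world. Camera axes: x right, y up, looking along -z (the intrinsics and any distortion apply to the point x, -y, -z); pixel columns grow to the right and rows downward; lengths in m; the calibration is good to about 2 mm. A picture is of the moment at which its call begins. get_calibration takes no time and is no camera call.
- ticket.close_job(): hands the job in; it is judged then, once.
The state is a dict: "time_s": time; "joint_pos": joint angles; "joint_vel": joint speeds; "joint_efforts": joint torques, N m; "position": TCP position; "eef_rot": TCP orientation; "ft_force": force on the tool from outside, world axes, zero at the start; "ft_torque": the same for the moment, N m; "width": finger opening in m; "grasp_force": force on a finger pad.
Only numpy, scipy, OpenCV 4.12 (cv2) and the standard library are available. Lean on these libraries where they do the work, as an engineer would, in place of code of your own. Each camera call takes 0.05 s, during which the arm holds its last target. There are 200 camera calls.

### The job

Stand the empty blue vial upright in the middle of the round cork coaster and let go of it. Then take the pink-iced flower biscuit on a stick out of the drying block and hold it up to the little check camera, about a hand's width in front of the lens, upright, centred and square to it: first the pink side for a second, then turn it round and show the plain back for a second. Finally push its stick down into the blue vial until it reaches the bottom before letting go, leaving everything standing on the coaster; do not touch the camera and leave the other pops, the white vial and the steel cutter where they are.

Things in the scene. Friction and masses are not known exactly. Their poses are not given: they have to be found in the camera images.
- pop: The pop to handle: six-petalled flower biscuit (70 mm wide, 12 mm thick, a petal on top) on an 8 mm round stick, 30 to 70 g. Origin: foot of the stick, z up along it; +x out of the pink-iced side, -x out of the plain back. Biscuit from 85 to 155 mm above the origin. Starts in a hole of the block, foot 45 mm below its top. Grip the top petal from above across the 12 mm thickness.
- pop_mid (a point): Centre of the flower biscuit, 120 mm above the foot of the stick; axes as the pop's.
- vial_blue: Loose blue ceramic vial, 100 mm tall: flat round foot 68 mm wide and 7 mm high (tapering into the neck by 12 mm), then a straight neck of 29 mm outer diameter with a straight round bore of 14 mm, open at the top. Origin at the centre of its underside, z up; the bore's floor is 20 mm above it. About 0.3 kg.
- vial_blue_mouth (a point): Centre of the blue vial's mouth, at rim height, 100 mm above its underside.
- vial_white: White vial of the same shape and size as the blue one; not to be moved.
- coaster: Round cork coaster, 92 mm wide and 6 mm thick, fixed to the table. Origin at the centre of its underside (its top is 6 mm higher).
- block: Fixed wooden drying block, 80 mm in its x, 230 mm in its y, 50 mm high, with a row of three 10 mm holes 80 mm apart along its y, 45 mm deep. Origin at the centre of its underside.
- checkcam: Fixed small black camera on a stand: round foot 90 mm wide, thin post, and at the top a black box (40 mm deep, 70 mm wide, 55 mm high, its centre 195 mm above the table). It looks along its own -x. Origin on the table below the front face of the box.
- lens (a point): Centre of the camera's round lens (orange ring of 44 mm), 195 mm above the table, 10 mm in front of the box; axes as the camera's, which looks along -x.
- pop_choc: Round biscuit pop with dark chocolate icing (60 mm across). Same build as the flower pop (100 mm stick, origin at the foot of the stick, +x out of its iced face), standing in another hole of the drying block. Leave it there.
- pop_square: Square biscuit pop with white icing (54 mm). Same build as the flower pop (100 mm stick, origin at the foot of the stick, +x out of its iced face), standing in another hole of the drying block. Leave it there.
- cutter: Round steel biscuit cutter lying on the table: ring of 72 mm, 30 mm high, a bystander. Origin at the centre of its underside.
There are look-alikes about, which are no part of the job. Leave any purple or turquoise look-alike of the pop alone. Several things look just like the checkcam: the one meant starts farthest from the robot's base.

How it is judged:
On the way, in this order (a step that is already met when the one before it is completed fails the run):
1. the blue vial stands upright in the middle of the coaster, let go (horizontal distance between vial_blue and coaster below 0.02 m and height (world z) of vial_blue between 0.003 and 0.009 m and angle between vial_blue's own z axis and vertical below 0.1 rad and contact force between the fingers and vial_blue below 0.1 N), for 0.2 s.
2. the pink side is shown to the lens: biscuit centre 50 to 170 mm in front of it, centred and square (x of lens in the frame of pop_mid between 0.05 and 0.17 m and y of lens in the frame of pop_mid between -0.04 and 0.04 m and z of lens in the frame of pop_mid between -0.035 and 0.035 m and angle between the x axis of pop and the x axis of checkcam, either way round below 0.35 rad), for 0.4 s.
3. the plain back is shown to the lens in the same way (x of lens in the frame of pop_mid between -0.17 and -0.05 m and y of lens in the frame of pop_mid between -0.04 and 0.04 m and z of lens in the frame of pop_mid between -0.035 and 0.035 m and angle between the x axis of pop and the x axis of checkcam, either way round below 0.35 rad), for 0.4 s.
4. the stick is pushed down to the bottom of the blue vial while still held (z of pop in the frame of vial_blue between 0.015 and 0.027 m and horizontal distance between pop and vial_blue below 0.012 m and angle between pop's own z axis and vertical below 0.2 rad and horizontal distance between vial_blue and coaster below 0.02 m and height (world z) of vial_blue between 0.003 and 0.009 m and angle between vial_blue's own z axis and vertical below 0.1 rad and contact force between the fingers and pop above 0.5 N), for 0.1 s.
At the end, for the whole second after the job is handed in: The flower pop stands with its stick at the bottom of the blue vial's bore (foot within 7 mm of the bore's floor, pop leaning less than 0.2 rad), the vial upright on the coaster within 20 mm of its centre, both let go and at rest (z of pop in the frame of vial_blue between 0.015 and 0.027 m and horizontal distance between pop and vial_blue below 0.012 m and angle between pop's own z axis and vertical below 0.2 rad and horizontal distance between vial_blue and coaster below 0.02 m and height (world z) of vial_blue between 0.003 and 0.009 m and angle between vial_blue's own z axis and vertical below 0.1 rad and linear speed of each of pop, vial_blue below 0.03 m/s); the robot touches nothing.
It fails at once if another pop, the white vial or the cutter is shifted by more than 30 mm (distance of any of pop_choc, pop_square, vial_white, cutter from where it was at the start of the episode above 0.03 m).
It fails at once if the camera is touched with more than 2 N (contact force between checkcam and anything else above 2 N).
It also fails if it takes over 67 s, if anything falls off the work surface, if the arm or the gripper's body presses on something with over 40 N, if the wrist force passes 120 N, or if a joint passes its speed limit or range.

## Working session

There is one attempt and no reset: what is moved stays moved. The work goes in short steps, Python scripts to look and compute and a tool call to move; the robot and the scene stay as the last step left them, time stands still between calls to the robot, and variables do not carry over. Pictures are saved under pics/ and viewed, at most 10 in all, crops included, and the job is handed in when it is done.

Besides the shell and the picture viewer there is one more tool, called as name(argument=value, ...) on one line, values as JSON. carry_out: Moves the arm, as the interface text tells. Shift numbers are shares of 10 cm and turn numbers shares of 6 degrees, none past 1 either way. Its arguments: {"type":"object","properties":{"motion":{"type":"array"},"newtons":{"type":"number"}},"required":["motion"]}

```bash
mkdir -p pics; cat > h.py <<'E'
import numpy as np, cv2
from scipy.spatial.transform import Rotation as R
from plant import manip, read_camera, get_calibration, ticket
def RT(c):
    q=np.array(c["orientation"]); 
    return (R.from_quat(q[[1,2,3,0]]).as_matrix() if q.shape==(4,) else q), np.array(c["eye"])
def cloud(n,d):
    c=get_calibration(n); M,e=RT(c); v,u=np.mgrid[:400,:640]
    p=np.stack([(u-c["cx"])/c["fx"]*d,-(v-c["cy"])/c["fy"]*d,-d],-1)
    return p@M.T+e
def proj(n,P):
    c=get_calibration(n); M,e=RT(c); p=(np.array(P)-e)@M
    return np.stack([c["cx"]+c["fx"]*p[...,0]/-p[...,2], c["cy"]+c["fy"]*p[...,1]/p[...,2]],-1)
def ray(n,u,v,z):
    c=get_calibration(n); M,e=RT(c); d=M@np.array([(u-c["cx"])/c["fx"],-(v-c["cy"])/c["fy"],-1])
    return e+d*(z-e[2])/d[2]
E
python3 - <<'E'
from h import *
for n in("scene","top"):
    im,d=read_camera(n); np.savez(n+"0.npz",im=im,d=d); cv2.imwrite(f"pics/{n}0.png",im[...,::-1]); print(get_calibration(n))
print(manip.observe(),manip.pinch_z)
E
```

```text
{'fx': 461.8377058787544, 'fy': 461.8377058787544, 'cx': 308.6366212515532, 'cy': 200.4547035660236, 'eye': array([ 1.17827691, -0.3591632 ,  1.26208501]), 'orientation': array([0.84638185, 0.23246202, 0.13348833, 0.46019565])}
{'fx': 390.54456265002705, 'fy': 390.54456265002705, 'cx': 322.52949295764034, 'cy': 190.82976814484203, 'eye': array([ 0.38834884, -0.00312711,  1.2458641 ]), 'orientation': array([-0.69503541, -0.04884286,  0.06401234,  0.71445264])}
{'time_s': 0.1, 'joint_pos': array([ 1.30239186,  0.33280002, -0.06471263,  1.46084708,  0.02158863,
        1.34989356, -0.08850479]), 'joint_vel': array([ 0.00116247, -0.00065449, -0.00038711, -0.00283046,  0.00106687,
       -0.00150611,  0.00153544]), 'joint_efforts': array([ 1.38861418e-03, -6.26746559e+01,  4.92950901e-02, -3.92429173e+01,
        1.63460925e-02,  7.01270183e-03,  7.74238316e-06]), 'position': array([ 0.15201359, -0.60589151,  0.23060582]), 'eef_rot': array([-6.18970020e-04,  9.92455378e-01,  1.22604776e-01, -9.71389629e-05]), 'ft_force': array([-0.10723012,  0.09116187,  0.08973815]), 'ft_torque': array([-0.01718341,  0.0029784 , -0.00434571]), 'grasp_force': 0.0, 'width': 0.08535343434905765} 0.0187
```

View pics/scene0.png

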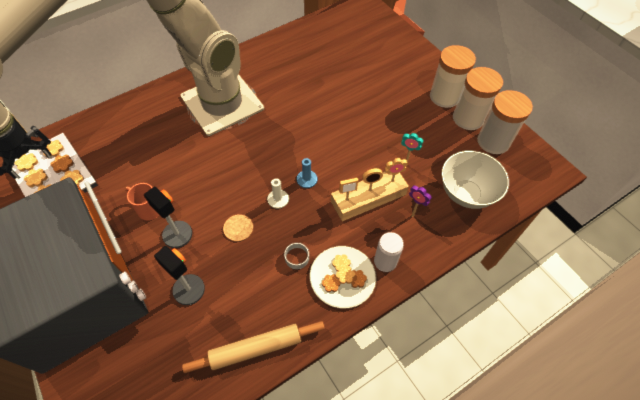

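View pics/top0.png

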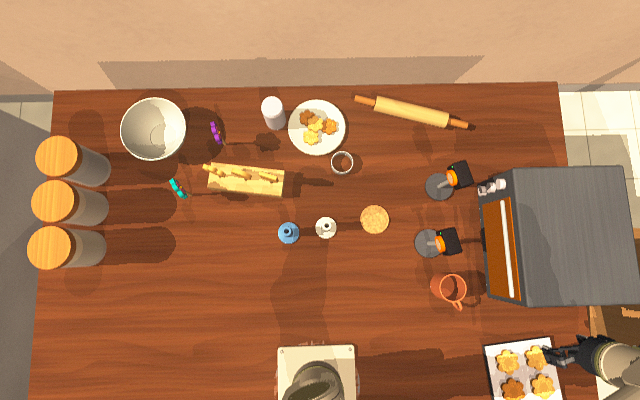

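The pink flower is at scene (397,168) in the block. Its look-alikes are turquoise (412,142) and purple (420,196), both off the block. Check cameras have their feet at scene (188,290) and (178,235); in the top view these are (441,183) and (430,243). The one at (188,290) is farther from the base. The blue vial is at scene (307,172), with the white one at (278,193), and the coaster is at (238,228).

```bash
cat > m.py <<'E'
from h import *
S=np.load("scene0.npz");T=np.load("top0.npz")
D={"scene":S,"top":T}
def mask(n,lo,hi,roi):
    hsv=cv2.cvtColor(D[n]["im"],cv2.COLOR_RGB2HSV); m=cv2.inRange(hsv,np.array(lo),np.array(hi))>0
    r=np.zeros_like(m); x0,y0,x1,y1=roi; r[y0:y1,x0:x1]=1
    return m&r&(D[n]["d"]>0)
C={n:cloud(n,D[n]["d"]) for n in D}
def rep(k,n,m):
    P=C[n][m]; v,u=np.nonzero(m)
    print(k,n,len(P),"uv",np.round([u.mean(),v.mean()],1),"med",np.round(np.median(P,0),3),"p2",np.round(np.percentile(P,2,0),3),"p98",np.round(np.percentile(P,98,0),3))
    return P
if __name__=="__main__":
    rep("blue","scene",mask("scene",(95,90,60),(115,255,255),(290,150,325,195)))
    rep("blue","top",mask("top",(95,90,60),(115,255,255),(270,215,305,250)))
    rep("coaster","scene",mask("scene",(8,80,150),(25,255,255),(215,205,260,248)))
    rep("coaster","top",mask("top",(8,80,150),(25,255,255),(355,200,395,240)))
    rep("orange","scene",mask("scene",(5,150,150),(20,255,255),(150,240,192,280)))
    rep("orange","top",mask("top",(5,150,150),(20,255,255),(440,160,475,200)))
    for n,b in(("scene",(150,240,210,310)),("top",(420,155,475,205))):
        m=mask(n,(0,0,0),(180,255,70),b); z=C[n][...,2]
        rep("box",n,m&(z>.21)); rep("boxall",n,m&(z>.15))
    for n,b in(("scene",(325,160,415,220)),("top",(195,155,295,205))):
        m=mask(n,(10,60,80),(30,255,255),b); z=C[n][...,2]
        rep("block top",n,m&(abs(z-.05)<.008))
        rep("blk high",n,m&(z>.08))
    rep("pink","scene",mask("scene",(150,60,80),(180,255,255),(380,150,415,185))|mask("scene",(0,60,150),(6,160,255),(380,150,415,185)))
    a=cv2.resize(S["im"][140:220,320:440],(600,400),interpolation=cv2.INTER_CUBIC)[:, :]
    b=cv2.resize(T["im"][150:210,190:300],(436,238)); 
    c=cv2.resize(S["im"][230:310,140:220],(240,240)); d=cv2.resize(T["im"][150:210,415:480],(260,240))
    out=np.zeros((600,800,3),np.uint8); out[:340,:510]=cv2.resize(a,(510,340)); out[:240,520:760]=c; out[345:583,:436]=b; out[345:585,460:720]=d
    cv2.imwrite("pics/crop.png",out[...,::-1])
E
python3 m.py
```

```text
blue scene 290 uv [305.8 175.5] med [0.469 0.07  0.017] p2 [0.436 0.048 0.005] p98 [0.489 0.094 0.101]
blue top 158 uv [288.2 233.1] med [0.448 0.077 0.012] p2 [0.428 0.049 0.007] p98 [0.486 0.108 0.104]
coaster scene 678 uv [237.2 226.6] med [ 0.492 -0.197  0.006] p2 [ 0.443 -0.239 -0.002] p98 [ 0.536 -0.154  0.011]
coaster top 1233 uv [375.4 222. ] med [ 0.482 -0.198  0.005] p2 [ 0.43  -0.257 -0.003] p98 [ 0.544 -0.136  0.012]
orange scene 86 uv [176.2 254.9] med [ 0.587 -0.384  0.21 ] p2 [ 0.457 -0.473 -0.004] p98 [ 0.607 -0.377  0.218]
orange top 183 uv [454.  175.7] med [ 0.597 -0.423  0.005] p2 [ 0.552 -0.531 -0.003] p98 [ 0.68  -0.375  0.218]
box scene 435 uv [168.2 259.7] med [ 0.598 -0.41   0.222] p2 [ 0.563 -0.433  0.211] p98 [ 0.629 -0.388  0.226]
boxall scene 565 uv [170.3 262.5] med [ 0.607 -0.409  0.221] p2 [ 0.564 -0.433  0.177] p98 [ 0.631 -0.386  0.226]
box top 354 uv [462.9 173.6] med [ 0.59  -0.406  0.223] p2 [ 0.559 -0.43   0.215] p98 [ 0.623 -0.384  0.227]
boxall top 398 uv [462.1 174.3] med [ 0.589 -0.405  0.223] p2 [ 0.556 -0.429  0.184] p98 [ 0.623 -0.382  0.227]
block top scene 1394 uv [369.3 192.6] med [0.636 0.195 0.05 ] p2 [0.583 0.091 0.043] p98 [0.676 0.31  0.056]
blk high scene 565 uv [368.9 176.6] med [0.625 0.188 0.139] p2 [0.606 0.1   0.091] p98 [0.652 0.305 0.158]
block top top 1555 uv [246.  179.6] med [0.618 0.202 0.052] p2 [0.578 0.096 0.047] p98 [0.673 0.316 0.057]
blk high top 401 uv [240.  173.1] med [0.623 0.204 0.149] p2 [0.603 0.102 0.104] p98 [0.648 0.31  0.162]
pink scene 75 uv [396.1 168. ] med [0.642 0.279 0.127] p2 [0.633 0.264 0.107] p98 [0.649 0.296 0.146]
```

View pics/crop.png

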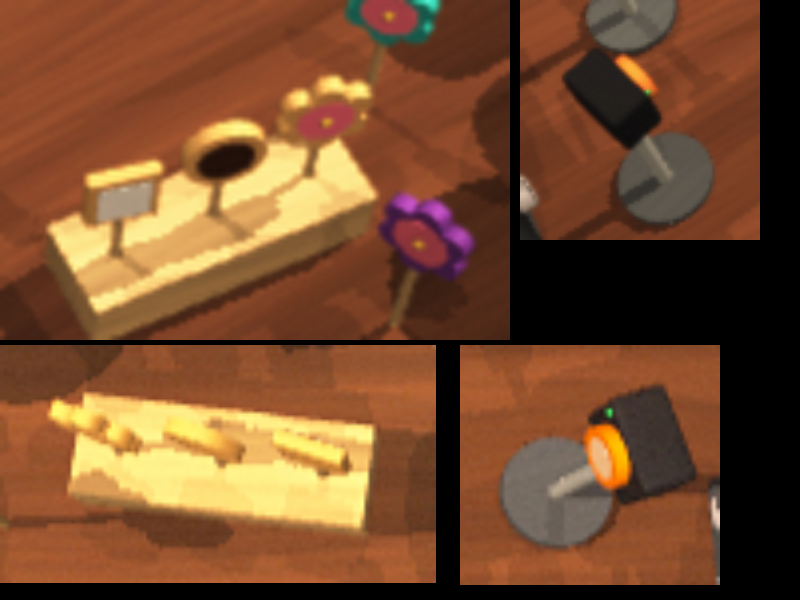

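The crop confirms the choice: the flower with plain biscuit petals and a pink face is at the far end of the block. Turquoise and purple stand apart. The right-hand crops show the far check camera with its orange lens. Next I refine the numbers.

```bash
cat > r.py <<'E'
from m import *
def circ(n,m,z):
    m=cv2.morphologyEx(m.astype(np.uint8),cv2.MORPH_OPEN,np.ones((3,3)))
    c=max(cv2.findContours(m,cv2.RETR_EXTERNAL,cv2.CHAIN_APPROX_NONE)[0],key=cv2.contourArea)[:,0]
    P=np.array([ray(n,u,v,z)[:2] for u,v in c],np.float32); r=cv2.fitEllipse(P); return np.round(r[0],4),np.round(r[1],3)
print("coaster scene",circ("scene",mask("scene",(8,80,150),(25,255,255),(215,205,260,248)),.006),"top",circ("top",mask("top",(8,80,150),(25,255,255),(358,204,392,237)),.006))
for n,b in(("scene",(290,150,325,195)),("top",(270,215,305,250))):
    m=mask(n,(95,90,60),(115,255,255),b); z=C[n][...,2]
    P=C[n][m&(z>.088)]; print("blue rim",n,len(P),P.mean(0).round(4),cv2.minEnclosingCircle(P[:,:2].astype(np.float32)),"foot",circ(n,m&(z<.03),.006))
for n,b in(("scene",(380,150,415,185)),("top",(195,155,230,190))):
    z=C[n][...,2]; m=mask(n,(0,40,60),(180,255,255),b)&(z>.08)&(C[n][...,1]>.24)&(C[n][...,0]<.68)
    P=C[n][m]; r=cv2.minAreaRect(P[:,:2].astype(np.float32)); l=cv2.fitLine(P[:,:2].astype(np.float32),cv2.DIST_HUBER,0,.01,.01).ravel()
    print("flower",n,len(P),"rect",r,"line",l,np.degrees(np.arctan2(l[1],l[0])),"z",np.percentile(P[:,2],[2,50,98]).round(3))
    Q=P[P[:,2]>.148]; print("  top petal",len(Q),Q.mean(0).round(4), np.ptp(Q,0).round(3))
for n,b in(("scene",(150,240,210,310)),("top",(420,155,475,205)),("scene",(130,170,200,240)),("top",(410,220,470,260))):
    m=mask(n,(0,0,0),(180,255,70),b)&(C[n][...,2]>.214); P=C[n][m]
    print("box",n,len(P),cv2.minAreaRect(P[:,:2].astype(np.float32)),P[:,2].mean().round(3))
for n,b in(("scene",(150,240,192,280)),("top",(440,160,475,200))):
    m=mask(n,(5,150,150),(20,255,255),b)&(C[n][...,2]>.15); P=C[n][m]; print("ring",n,len(P),P.mean(0).round(3),P.min(0).round(3),P.max(0).round(3))
for k,lo,hi,sb,tb in(("turq",(75,80,40),(95,255,255),(395,125,430,160),(160,165,195,205)),("purp",(130,80,40),(150,255,255),(400,180,440,215),(200,110,230,150))):
    rep(k,"scene",mask("scene",lo,hi,sb)); rep(k,"top",mask("top",lo,hi,tb))
z=C["scene"][...,2]; m=mask("scene",(0,0,120),(40,90,255),(262,172,292,210)); rep("white","scene",m&(z>.08))
# pink plane normal
m=mask("scene",(165,60,60),(180,255,255),(380,150,415,185)); P=C["scene"][m]; w,v=np.linalg.eigh(np.cov(P.T)); print("pink n",v[:,0],P.mean(0),len(P))
E
python3 r.py
```

```text
coaster scene (array([ 0.4925, -0.196 ]), array([0.091, 0.095])) top (array([ 0.4853, -0.1985]), array([0.105, 0.117]))
blue rim scene 43 [0.4632 0.0744 0.0972] ((0.46111029386520386, 0.0755869448184967), 0.014124030247330666) foot (array([0.4625, 0.0702]), array([0.044, 0.057]))
blue rim top 31 [0.4574 0.0771 0.1018] ((0.45821839570999146, 0.07816964387893677), 0.013900091871619225) foot (array([0.4367, 0.0859]), array([0.013, 0.019]))
flower scene 276 rect ((0.6272875070571899, 0.32241737842559814), (0.04614190757274628, 0.14118503034114838), 14.011880874633789) line [0.40324092 0.91509384 0.6391695  0.27519494] 66.219055 z [0.087 0.135 0.16 ]
  top petal 62 [0.6381 0.2826 0.1541] [0.026 0.051 0.014]
flower top 143 rect ((0.6382229328155518, 0.28320246934890747), (0.06441401690244675, 0.01600032113492489), 66.66748046875) line [0.32696488 0.9450365  0.6366724  0.29057086] 70.91534 z [0.105 0.149 0.164]
  top petal 78 [0.6362 0.2833 0.1546] [0.031 0.052 0.018]
box scene 415 ((0.5950971245765686, -0.41052067279815674), (0.07097785919904709, 0.03878552466630936), 15.216253280639648) 0
[... 452 characters left out ...]
608 -0.376  0.219]
ring top 84 [ 0.585 -0.382  0.202] [ 0.564 -0.396  0.173] [ 0.605 -0.373  0.22 ]
turq scene 155 uv [412.6 139.9] med [0.59  0.384 0.14 ] p2 [0.561 0.365 0.09 ] p98 [0.614 0.408 0.157]
turq top 119 uv [177.  188.6] med [0.581 0.383 0.144] p2 [0.56  0.366 0.003] p98 [0.62  0.445 0.16 ]
purp scene 74 uv [423.  193.6] med [0.763 0.28  0.144] p2 [0.731 0.267 0.11 ] p98 [0.783 0.291 0.159]
purp top 85 uv [214.9 132.2] med [0.744 0.278 0.146] p2 [0.723 0.268 0.112] p98 [0.779 0.291 0.159]
white scene 83 uv [275.7 183.6] med [ 0.476 -0.042  0.097] p2 [ 0.459 -0.054  0.082] p98 [ 0.486 -0.028  0.103]
pink n [ 0.92597333 -0.37476156 -0.0461212 ] [0.64276601 0.27975356 0.12774433] 47
```

carry_out(motion=[{"translation": [0,0,-0.35],"delta_rot": [0,0,0],"grip": -1},{"translation": [0,0,-0.35],"delta_rot": [0,0,0],"grip": -1},{"translation": [0.365,-0.066,0],"delta_rot": [0,0,-0.593],"grip": -1},{"translation": [0.365,-0.066,0],"delta_rot": [0,0,-0.593],"grip": -1},{"translation": [0.365,-0.066,0],"delta_rot": [0,0,-0.593],"grip": -1},{"translation": [0.365,-0.066,0],"delta_rot": [0,0,-0.593],"grip": -1},{"translation": [0.365,-0.066,0],"delta_rot": [0,0,-0.593],"grip": -1},{"translation": [0.365,-0.066,0],"delta_rot": [0,0,-0.593],"grip": -1},{"translation": [0.365,-0.066,0],"delta_rot": [0,0,-0.593],"grip": -1},{"translation": [0.365,-0.066,0],"delta_rot": [0,0,-0.593],"grip": -1},{"translation": [0.365,-0.066,0],"delta_rot": [0,0,-0.593],"grip": -1},{"translation": [0.365,-0.066,0],"delta_rot": [0,0,-0.593],"grip": -1},{"translation": [0.365,-0.066,0],"delta_rot": [0,0,-0.593],"grip": -1},{"translation": [0.365,-0.066,0],"delta_rot": [0,0,-0.593],"grip": -1}])

```text
time_s: 1.27
position: [0.4662, -0.3029, 0.3009]
eef_rot: [-0.0, 0.879, 0.477, -0.0]
ft_force: [0.8, -0.6, -0.2]
width: 0.0854
grasp_force: 0.0
```

carry_out(motion=[{"translation": [0.31,-0.066,0],"delta_rot": [0,0,-0.593],"grip": -1},{"translation": [0.31,-0.066,0],"delta_rot": [0,0,-0.593],"grip": -1},{"translation": [0.31,-0.066,0],"delta_rot": [0,0,-0.593],"grip": -1},{"translation": [0.31,-0.066,0],"delta_rot": [0,0,-0.593],"grip": -1},{"translation": [0.31,-0.066,0],"delta_rot": [0,0,-0.593],"grip": -1},{"translation": [0.31,-0.066,0],"delta_rot": [0,0,-0.593],"grip": -1},{"translation": [0.31,-0.066,0],"delta_rot": [0,0,-0.593],"grip": -1},{"translation": [0.31,-0.066,0],"delta_rot": [0,0,-0.593],"grip": -1},{"translation": [0.31,-0.066,0],"delta_rot": [0,0,-0.593],"grip": -1},{"translation": [0.31,-0.066,0],"delta_rot": [0,0,-0.593],"grip": -1},{"translation": [0.31,-0.066,0],"delta_rot": [0,0,-0.593],"grip": -1},{"translation": [0.31,-0.066,0],"delta_rot": [0,0,-0.593],"grip": -1},{"translation": [0,0,0],"delta_rot": [0,0,0],"grip": -1}])

```text
time_s: 2.35
position: [0.4741, 0.0735, 0.3016]
eef_rot: [-0.0, 0.642, 0.767, 0.0]
ft_force: [-0.4, 0.8, 0.4]
width: 0.0854
grasp_force: 0.0
```

```bash
cat > plan.py <<'E'
# usage: plan.py x y z yaw_of_tool_y(deg)  -> total shift (x10cm) in present tool axes; turn (x6deg), and levelling
import sys; from h import *
s=manip.observe(); q=np.array(s["eef_rot"]); M=R.from_quat(q[[1,2,3,0]]).as_matrix(); p=np.array(s["position"])
ty=np.degrees(np.arctan2(M[1,1],M[0,1]))
print("t",s["time_s"],"pos",p.round(4),"tool y az",ty.round(1),"z",M[:,2].round(3),"j",np.array(s["joint_pos"]).round(2),"w",round(s["width"],4),"F",round(s["grasp_force"],1),"ft",np.round(s["ft_force"],1))
if len(sys.argv)>3:
    t=np.array(sys.argv[1:4],float); print("shift",(M.T@(t-p)*10).round(3))
    if len(sys.argv)>4:
        a=np.radians(float(sys.argv[4])); y=np.array([np.cos(a),np.sin(a),0]); z=np.array([0,0,-1.]); G=np.stack([np.cross(y,z),y,z],1)
        print("turn",(np.degrees(R.from_matrix(M.T@G).as_rotvec())/6).round(3),"then shift",(G.T@(t-p)*10).round(3))
E
python3 plan.py 0.4605 0.0765 0.056 9
```

```text
t 2.35 pos [0.4741 0.0735 0.3016] tool y az 10.2 z [ 0.     0.001 -1.   ] j [ 0.51  0.02 -0.76  1.68  0.01  1.44 -0.07] w 0.0854 F 0.0 ft [-0.4  0.8  0.4]
shift [ 0.051 -0.13   2.456]
turn [ 0.004 -0.007  0.197] then shift [ 0.051 -0.13   2.456]
```

carry_out(motion=[{"translation": [0.05,-0.13,0],"delta_rot": [0,0,0],"grip": -1},{"translation": [0,0,0.35],"delta_rot": [0,0,0],"grip": -1},{"translation": [0,0,0.35],"delta_rot": [0,0,0],"grip": -1},{"translation": [0,0,0.35],"delta_rot": [0,0,0],"grip": -1},{"translation": [0,0,0.35],"delta_rot": [0,0,0],"grip": -1},{"translation": [0,0,0.35],"delta_rot": [0,0,0],"grip": -1},{"translation": [0,0,0.35],"delta_rot": [0,0,0],"grip": -1},{"translation": [0,0,0.35],"delta_rot": [0,0,0],"grip": -1},{"translation": [0,0,0],"delta_rot": [0,0,0],"grip": -1},{"translation": [0,0,0],"delta_rot": [0,0,0],"grip": 1},{"translation": [0,0,0],"delta_rot": [0,0,0],"grip": 1},{"translation": [0,0,0],"delta_rot": [0,0,0],"grip": 1},{"translation": [0,0,0],"delta_rot": [0,0,0],"grip": 1},{"translation": [0,0,0],"delta_rot": [0,0,0],"grip": 1},{"translation": [0,0,0],"delta_rot": [0,0,0],"grip": 1},{"translation": [0,0,0],"delta_rot": [0,0,0],"grip": 1},{"translation": [0,0,0],"delta_rot": [0,0,0],"grip": 1},{"translation": [0,0,0],"delta_rot": [0,0,0],"grip": 1}], newtons=40)

```text
time_s: 3.85
position: [0.4626, 0.0695, 0.0566]
eef_rot: [0.0, 0.646, 0.763, -0.0]
ft_force: [-1.8, -2.5, 3.1]
width: 0.0281
grasp_force: 39.2
```

```bash
python3 plan.py 0.490 -0.196 0.15 10
```

```text
t 3.85 pos [0.4626 0.0695 0.0566] tool y az 9.5 z [ 0. -0. -1.] j [ 0.44  0.26 -0.75  2.02  0.22  0.94 -0.25] w 0.0281 F 39.2 ft [-1.8 -2.5  3.1]
shift [-2.664 -0.166 -0.933]
turn [ 0.003  0.004 -0.089] then shift [-2.662 -0.192 -0.934]
```

carry_out(motion=[{"translation": [0,0,-0.2],"delta_rot": [0,0,0],"grip": 1},{"translation": [0,0,-0.35],"delta_rot": [0,0,0],"grip": 1},{"translation": [0,0,-0.35],"delta_rot": [0,0,0],"grip": 1},{"translation": [0,0,-0.35],"delta_rot": [0,0,0],"grip": 1},{"translation": [0,0,-0.35],"delta_rot": [0,0,0],"grip": 1},{"translation": [-0.33,-0.02,0],"delta_rot": [0,0,0],"grip": 1},{"translation": [-0.33,-0.02,0],"delta_rot": [0,0,0],"grip": 1},{"translation": [-0.33,-0.02,0],"delta_rot": [0,0,0],"grip": 1},{"translation": [-0.33,-0.02,0],"delta_rot": [0,0,0],"grip": 1},{"translation": [-0.33,-0.02,0],"delta_rot": [0,0,0],"grip": 1},{"translation": [-0.33,-0.02,0],"delta_rot": [0,0,0],"grip": 1},{"translation": [-0.33,-0.02,0],"delta_rot": [0,0,0],"grip": 1},{"translation": [-0.33,-0.02,0],"delta_rot": [0,0,0],"grip": 1},{"translation": [0,0,0],"delta_rot": [0,0,0],"grip": 1},{"translation": [0,0,0.3],"delta_rot": [0,0,0],"grip": 1},{"translation": [0,0,0.3],"delta_rot": [0,0,0],"grip": 1},{"translation": [0,0,0],"delta_rot": [0,0,0],"grip": 1},{"translation": [0,0,0],"delta_rot": [0,0,0],"grip": 1}])

```text
time_s: 5.35
position: [0.4891, -0.1927, 0.1553]
eef_rot: [-0.002, 0.646, 0.763, -0.0]
ft_force: [0.9, -0.9, -2.9]
width: 0.0283
grasp_force: 40.1
```

```bash
cat > look.py <<'E'
import sys; from h import *
t=sys.argv[1]
ims=[]
for n in("scene","top"):
    im,d=read_camera(n); np.savez(f"{n}{t}.npz",im=im,d=d); ims.append(im)
E
python3 look.py 1; python3 - <<'E'
import m; from m import *
for n in("scene","top"):
    D[n]=np.load(n+"1.npz"); C[n]=cloud(n,D[n]["d"])
    u,v=proj(n,np.array([.49,-.196,.1])).astype(int)
    m_=mask(n,(95,90,60),(115,255,255),(u-45,v-45,u+45,v+45)); P=rep("blue",n,m_)
    for z0 in(.1,.13,.16): 
        b=m_&(abs(C[n][...,2]-z0)<.012); Q=C[n][b]; print(z0,len(Q),Q.mean(0).round(3) if len(Q) else "")
    cv2.imwrite(f"pics/{n}1.png",cv2.resize(D[n]["im"][max(v-70,0):v+70,u-90:u+90],(540,420))[...,::-1])
a=np.hstack([cv2.resize(cv2.imread(f"pics/{n}1.png"),(400,311)) for n in("scene","top")]); cv2.imwrite("pics/v1.png",a)
E
python3 plan.py .49 -.196 .063
```

```text
blue scene 216 uv [235.9 209.7] med [ 0.501 -0.189  0.11 ] p2 [ 0.469 -0.211  0.104] p98 [ 0.519 -0.159  0.138]
0.1 147 [ 0.499 -0.19   0.108]
0.13 32 [ 0.501 -0.183  0.127]
0.16 0 
blue top 113 uv [370.6 219.7] med [ 0.476 -0.166  0.111] p2 [ 0.458 -0.192  0.106] p98 [ 0.516 -0.151  0.117]
0.1 65 [ 0.481 -0.167  0.11 ]
0.13 1 [ 0.489 -0.162  0.119]
0.16 0 
t 5.45 pos [ 0.491  -0.1933  0.1579] tool y az 9.5 z [ 0.002 -0.001 -1.   ] j [ 0.77  0.22 -0.54  1.79  0.12  1.17  0.36] w 0.0278 F 40.1 ft [ 1.4  0.1 -2.3]
shift [-0.024 -0.015  0.949]
```

View pics/v1.png

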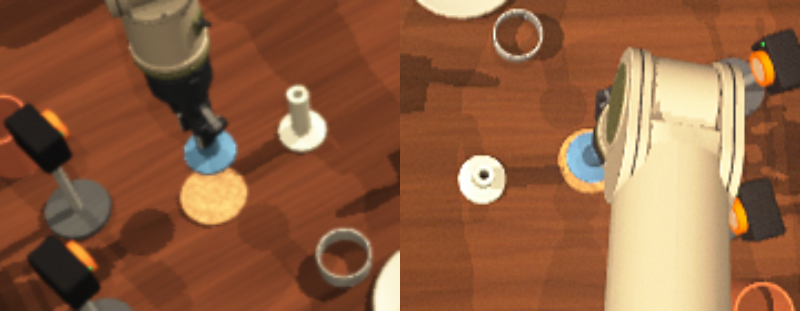

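The picture shows the blue vial held just over the coaster, slightly toward +y (foot at y≈-0.186). I'll shift it by about -9 mm and lower it.

carry_out(motion=[{"translation": [-0.095,0,0.2],"delta_rot": [0,0,0],"grip": 1},{"translation": [0,0,0.3],"delta_rot": [0,0,0],"grip": 1},{"translation": [0,0,0.25],"delta_rot": [0,0,0],"grip": 1},{"translation": [0,0,0.1],"delta_rot": [0,0,0],"grip": 1},{"translation": [0,0,0],"delta_rot": [0,0,0],"grip": 1},{"translation": [0,0,0],"delta_rot": [0,0,0],"grip": 1},{"translation": [0,0,0],"delta_rot": [0,0,0],"grip": 1}])

```text
time_s: 6.03
position: [0.4932, -0.2031, 0.0736]
eef_rot: [0.002, 0.646, 0.763, 0.0]
ft_force: [0.1, -0.0, -3.5]
width: 0.028
grasp_force: 40.1
```

```bash
python3 plan.py .49 -.203 .0626 9.5
```

```text
t 6.0333 pos [ 0.4932 -0.2031  0.0736] tool y az 9.5 z [ 0.003 -0.001 -1.   ] j [ 0.75  0.33 -0.52  1.86  0.19  1.    0.32] w 0.028 F 40.1 ft [ 0.1 -0.  -3.5]
shift [ 0.006 -0.032  0.109]
turn [ 0.026  0.017 -0.003] then shift [ 0.006 -0.031  0.11 ]
```

carry_out(motion=[{"translation": [0,-0.03,0.06],"delta_rot": [0.02,0.02,0],"grip": 1},{"translation": [0,0,0.04],"delta_rot": [0,0,0],"grip": 1},{"translation": [0,0,0],"delta_rot": [0,0,0],"grip": 1},{"translation": [0,0,0],"delta_rot": [0,0,0],"grip": 1}])

```text
time_s: 6.37
position: [0.4887, -0.2041, 0.0621]
eef_rot: [-0.001, 0.647, 0.763, -0.001]
ft_force: [-4.3, -1.6, 4.5]
width: 0.0279
grasp_force: 39.2
```

```bash
python3 plan.py .49 -.203 .0626 9.5
```

```text
t 6.3667 pos [ 0.4887 -0.2041  0.0621] tool y az 9.4 z [-0.002  0.    -1.   ] j [ 0.76  0.34 -0.51  1.87  0.2   0.98  0.32] w 0.0279 F 39.2 ft [-4.3 -1.6  4.5]
shift [ 0.008  0.015 -0.005]
turn [-0.02  -0.007 -0.011] then shift [ 0.008  0.015 -0.005]
```

carry_out(motion=[{"translation": [0,0,0],"delta_rot": [0,0,0],"grip": -1},{"translation": [0,0,0],"delta_rot": [0,0,0],"grip": -1},{"translation": [0,0,0],"delta_rot": [0,0,0],"grip": -1},{"translation": [0,0,0],"delta_rot": [0,0,0],"grip": -1},{"translation": [0,0,0],"delta_rot": [0,0,0],"grip": -1},{"translation": [0,0,0],"delta_rot": [0,0,0],"grip": -1},{"translation": [0,0,-0.2],"delta_rot": [0,0,0],"grip": -1},{"translation": [0,0,-0.35],"delta_rot": [0,0,0],"grip": -1},{"translation": [0,0,-0.35],"delta_rot": [0,0,0],"grip": -1},{"translation": [0,0,-0.35],"delta_rot": [0,0,0],"grip": -1},{"translation": [0,0,-0.35],"delta_rot": [0,0,0],"grip": -1},{"translation": [0,0,-0.35],"delta_rot": [0,0,0],"grip": -1},{"translation": [0,0,-0.35],"delta_rot": [0,0,0],"grip": -1},{"translation": [0,0,0],"delta_rot": [0,0,0],"grip": -1}])

```text
time_s: 7.53
position: [0.4916, -0.204, 0.2984]
eef_rot: [0.003, 0.646, 0.763, 0.001]
ft_force: [0.1, -0.6, -0.4]
width: 0.0854
grasp_force: 0.0
```

```bash
python3 plan.py .637 .283 .30 -22
```

```text
t 7.5333 pos [ 0.4916 -0.204   0.2984] tool y az 9.5 z [ 0.006 -0.003 -1.   ] j [ 0.8   0.13 -0.54  1.58  0.07  1.44  0.42] w 0.0854 F 0.0 ft [ 0.1 -0.6 -0.4]
shift [ 4.564  2.236 -0.019]
turn [0.065 0.018 5.247] then shift [ 5.06  -0.477 -0.016]
```

carry_out(motion=[{"translation": [0.326,0.16,0],"delta_rot": [0,0,0],"grip": -1},{"translation": [0.326,0.16,0],"delta_rot": [0,0,0],"grip": -1},{"translation": [0.326,0.16,0],"delta_rot": [0,0,0],"grip": -1},{"translation": [0.326,0.16,0],"delta_rot": [0,0,0],"grip": -1},{"translation": [0.326,0.16,0],"delta_rot": [0,0,0],"grip": -1},{"translation": [0.326,0.16,0],"delta_rot": [0,0,0],"grip": -1},{"translation": [0.326,0.16,0],"delta_rot": [0,0,0],"grip": -1},{"translation": [0.326,0.16,0],"delta_rot": [0,0,0],"grip": -1},{"translation": [0.326,0.16,0],"delta_rot": [0,0,0],"grip": -1},{"translation": [0.326,0.16,0],"delta_rot": [0,0,0],"grip": -1},{"translation": [0.326,0.16,0],"delta_rot": [0,0,0],"grip": -1},{"translation": [0.326,0.16,0],"delta_rot": [0,0,0],"grip": -1},{"translation": [0.326,0.16,0],"delta_rot": [0,0,0],"grip": -1},{"translation": [0.326,0.16,0],"delta_rot": [0,0,0],"grip": -1},{"translation": [0,0,0],"delta_rot": [0,0,0.875],"grip": -1},{"translation": [0,0,0],"delta_rot": [0,0,0.875],"grip": -1},{"translation": [0,0,0],"delta_rot": [0,0,0.875],"grip": -1},{"translation": [0,0,0],"delta_rot": [0,0,0.875],"grip": -1},{"translation": [0,0,0],"delta_rot": [0,0,0.875],"grip": -1},{"translation": [0,0,0],"delta_rot": [0,0,0.875],"grip": -1}])

```text
time_s: 9.2
position: [0.6351, 0.2835, 0.2912]
eef_rot: [-0.001, 0.83, 0.557, -0.001]
ft_force: [0.0, -0.1, -0.6]
width: 0.0855
grasp_force: 0.0
```

```bash
python3 look.py 2; python3 - <<'E'
from m import *
for n in("scene","top"):
    D[n]=np.load(n+"2.npz"); C[n]=cloud(n,D[n]["d"]); z=C[n][...,2]
    u,v=proj(n,np.array([.49,-.196,.05])).astype(int)
    b=mask(n,(95,90,60),(115,255,255),(u-40,v-40,u+40,v+40)); Q=C[n][b&(z>.094)]; print(n,"rim",len(Q),Q.mean(0).round(4),cv2.minEnclosingCircle(Q[:,:2].astype(np.float32)))
E
python3 plan.py .637 .283 .125 -22
```

```text
scene rim 51 [ 0.4931 -0.1952  0.1023] ((0.4923129081726074, -0.19394192099571228), 0.013419761322438717)
top rim 57 [ 0.4879 -0.1916  0.1069] ((0.4884103834629059, -0.19206446409225464), 0.014186524786055088)
t 9.3 pos [0.635  0.2835 0.2914] tool y az -22.1 z [-0.003  0.001 -1.   ] j [-0.09  0.55 -0.65  1.11  0.32  1.57 -1.05] w 0.0855 F 0.0 ft [ 0.7  0.1 -0.1]
shift [0.002 0.025 1.664]
turn [-0.028 -0.003 -0.02 ] then shift [0.003 0.02  1.664]
```

carry_out(motion=[{"translation": [0,0.02,0.33],"delta_rot": [-0.03,0,0],"grip": -1},{"translation": [0,0,0.33],"delta_rot": [0,0,0],"grip": -1},{"translation": [0,0,0.33],"delta_rot": [0,0,0],"grip": -1},{"translation": [0,0,0.33],"delta_rot": [0,0,0],"grip": -1},{"translation": [0,0,0.31],"delta_rot": [0,0,0],"grip": -1},{"translation": [0,0,0],"delta_rot": [0,0,0],"grip": -1},{"translation": [0,0,0],"delta_rot": [0,0,0],"grip": -1}])

```text
time_s: 9.88
position: [0.6362, 0.2823, 0.1277]
eef_rot: [-0.0, 0.829, 0.56, -0.001]
ft_force: [0.6, -0.0, 1.3]
width: 0.0856
grasp_force: 0.0
```

```bash
python3 plan.py .637 .283 .128 -22
```

```text
t 9.8833 pos [0.6362 0.2823 0.1277] tool y az -21.9 z [-0.002 -0.001 -1.   ] j [-0.07  0.64 -0.62  1.34  0.37  1.28 -1.09] w 0.0856 F 0.0 ft [ 0.6 -0.   1.3]
shift [ 0.009  0.005 -0.003]
turn [-0.018  0.013  0.018] then shift [ 0.009  0.005 -0.003]
```

carry_out(motion=[{"translation": [0,0,0],"delta_rot": [0,0,0],"grip": 1},{"translation": [0,0,0],"delta_rot": [0,0,0],"grip": 1},{"translation": [0,0,0],"delta_rot": [0,0,0],"grip": 1},{"translation": [0,0,0],"delta_rot": [0,0,0],"grip": 1},{"translation": [0,0,0],"delta_rot": [0,0,0],"grip": 1},{"translation": [0,0,0],"delta_rot": [0,0,0],"grip": 1},{"translation": [0,0,0],"delta_rot": [0,0,0],"grip": 1},{"translation": [0,0,0],"delta_rot": [0,0,0],"grip": 1},{"translation": [0,0,0],"delta_rot": [0,0,0],"grip": 1},{"translation": [0,0,0],"delta_rot": [0,0,0],"grip": 1},{"translation": [0,0,0],"delta_rot": [0,0,0],"grip": 1}], newtons=40)

```text
time_s: 10.8
position: [0.637, 0.2831, 0.1293]
eef_rot: [-0.0, 0.829, 0.559, 0.001]
ft_force: [-1.6, -0.1, 5.3]
width: 0.0112
grasp_force: 41.5
```

```bash
python3 plan.py .637 .283 .30 -22
```

```text
t 10.8 pos [0.637  0.2831 0.1293] tool y az -22.0 z [ 0.001  0.001 -1.   ] j [-0.07  0.63 -0.62  1.34  0.37  1.28 -1.09] w 0.0112 F 41.5 ft [-1.6 -0.1  5.3]
shift [ 1.000e-03  2.000e-03 -1.707e+00]
turn [ 0.005 -0.011 -0.002] then shift [-1.000e-03  1.000e-03 -1.707e+00]
```

carry_out(motion=[{"translation": [0,0,-0.1],"delta_rot": [0,0,0],"grip": 1},{"translation": [0,0,-0.3],"delta_rot": [0,0,0],"grip": 1},{"translation": [0,0,-0.3],"delta_rot": [0,0,0],"grip": 1},{"translation": [0,0,-0.3],"delta_rot": [0,0,0],"grip": 1},{"translation": [0,0,-0.3],"delta_rot": [0,0,0],"grip": 1},{"translation": [0,0,-0.3],"delta_rot": [0,0,0],"grip": 1},{"translation": [0,0,-0.3],"delta_rot": [0,0,0],"grip": 1},{"translation": [0,0,0],"delta_rot": [0,0,0],"grip": 1}])

```text
time_s: 11.47
position: [0.6379, 0.2836, 0.3262]
eef_rot: [0.0, 0.829, 0.559, 0.005]
ft_force: [0.6, 1.6, 0.4]
width: 0.0116
grasp_force: 40.7
```

```bash
python3 plan.py .553 -.2695 .32 -74
```

```text
t 11.4667 pos [0.6379 0.2836 0.3262] tool y az -22.1 z [ 0.008  0.005 -1.   ] j [-0.1   0.54 -0.65  1.05  0.32  1.63 -1.04] w 0.0116 F 40.7 ft [0.6 1.6 0.4]
shift [-5.445  1.29   0.029]
turn [ 0.02  -0.092  8.658] then shift [-2.34   5.083  0.062]
```

carry_out(motion=[{"translation": [-0.32,0.076,0],"delta_rot": [0,0,0],"grip": 1},{"translation": [-0.32,0.076,0],"delta_rot": [0,0,0],"grip": 1},{"translation": [-0.32,0.076,0],"delta_rot": [0,0,0],"grip": 1},{"translation": [-0.32,0.076,0],"delta_rot": [0,0,0],"grip": 1},{"translation": [-0.32,0.076,0],"delta_rot": [0,0,0],"grip": 1},{"translation": [-0.32,0.076,0],"delta_rot": [0,0,0],"grip": 1},{"translation": [-0.32,0.076,0],"delta_rot": [0,0,0],"grip": 1},{"translation": [-0.32,0.076,0],"delta_rot": [0,0,0],"grip": 1},{"translation": [-0.32,0.076,0],"delta_rot": [0,0,0],"grip": 1},{"translation": [-0.32,0.076,0],"delta_rot": [0,0,0],"grip": 1},{"translation": [-0.32,0.076,0],"delta_rot": [0,0,0],"grip": 1},{"translation": [-0.32,0.076,0],"delta_rot": [0,0,0],"grip": 1},{"translation": [-0.32,0.076,0],"delta_rot": [0,0,0],"grip": 1},{"translation": [-0.32,0.076,0],"delta_rot": [0,0,0],"grip": 1},{"translation": [-0.32,0.076,0],"delta_rot": [0,0,0],"grip": 1},{"translation": [-0.32,0.076,0],"delta_rot": [0,0,0],"grip": 1},{"translation": [-0.32,0.076,0],"delta_rot": [0,0,0],"grip": 1},{"translation": [0,0,0],"delta_rot": [0,0,0],"grip": 1}])

```text
time_s: 12.97
position: [0.5498, -0.2784, 0.3177]
eef_rot: [0.001, 0.832, 0.555, -0.001]
ft_force: [-0.2, -1.3, -1.2]
width: 0.0114
grasp_force: 40.6
```

carry_out(motion=[{"translation": [0,0,0],"delta_rot": [0,-0.09,0.86],"grip": 1},{"translation": [0,0,0],"delta_rot": [0,0,0.86],"grip": 1},{"translation": [0,0,0],"delta_rot": [0,0,0.86],"grip": 1},{"translation": [0,0,0],"delta_rot": [0,0,0.86],"grip": 1},{"translation": [0,0,0],"delta_rot": [0,0,0.86],"grip": 1},{"translation": [0,0,0],"delta_rot": [0,0,0.86],"grip": 1},{"translation": [0,0,0],"delta_rot": [0,0,0.86],"grip": 1},{"translation": [0,0,0],"delta_rot": [0,0,0.86],"grip": 1},{"translation": [0,0,0],"delta_rot": [0,0,0.86],"grip": 1},{"translation": [0,0,0],"delta_rot": [0,0,0.86],"grip": 1},{"translation": [0,0,0],"delta_rot": [0,0,0],"grip": 1}])

```text
time_s: 13.88
position: [0.5525, -0.2698, 0.3186]
eef_rot: [0.004, 0.99, 0.14, -0.002]
ft_force: [-0.2, -0.6, -1.0]
width: 0.0113
grasp_force: 40.7
```

```bash
python3 plan.py .553 -.2695 .199 -74; python3 look.py 3; python3 - <<'E'
from h import *
im=np.load("scene3.npz")["im"]; u,v=proj("scene",np.array([.553,-.27,.3])).astype(int); print(u,v)
cv2.imwrite("pics/s3.png",cv2.resize(im[max(v-70,0):v+90,max(u-100,0):u+100],None,fx=3,fy=3)[...,::-1])
E
```

```text
t 13.8833 pos [ 0.5525 -0.2698  0.3186] tool y az -73.9 z [-0.003 -0.008 -1.   ] j [ 0.64  0.3  -0.34  1.33  0.11  1.53 -0.98] w 0.0113 F 40.7 ft [-0.2 -0.6 -1. ]
shift [ 0.012 -0.01   1.195]
turn [0.066 0.053 0.024] then shift [ 0.005 -0.002  1.196]
205 203
```

View pics/s3.png

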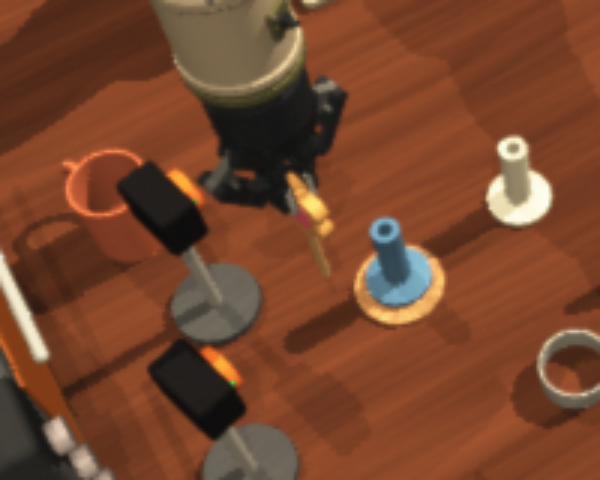

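The pop hangs upright at crop (312,230), with its pink side toward the farther camera at crop (200,385). The blue vial stands centred on the coaster. Next I lower the pop to lens height and hold.

carry_out(motion=[{"translation": [0,0,0.3],"delta_rot": [0.06,0.05,0],"grip": 1},{"translation": [0,0,0.3],"delta_rot": [0,0,0],"grip": 1},{"translation": [0,0,0.3],"delta_rot": [0,0,0],"grip": 1},{"translation": [0,0,0.3],"delta_rot": [0,0,0],"grip": 1},{"translation": [0,0,0],"delta_rot": [0,0,0],"grip": 1},{"translation": [0,0,0],"delta_rot": [0,0,0],"grip": 1},{"translation": [0,0,0],"delta_rot": [0,0,0],"grip": 1},{"translation": [0,0,0],"delta_rot": [0,0,0],"grip": 1},{"translation": [0,0,0],"delta_rot": [0,0,0],"grip": 1},{"translation": [0,0,0],"delta_rot": [0,0,0],"grip": 1},{"translation": [0,0,0],"delta_rot": [0,0,0],"grip": 1},{"translation": [0,0,0],"delta_rot": [0,0,0],"grip": 1},{"translation": [0,0,0],"delta_rot": [0,0,0],"grip": 1},{"translation": [0,0,0],"delta_rot": [0,0,0],"grip": 1},{"translation": [0,0,0],"delta_rot": [0,0,0],"grip": 1},{"translation": [0,0,0],"delta_rot": [0,0,0],"grip": 1},{"translation": [0,0,0],"delta_rot": [0,0,0],"grip": 1},{"translation": [0,0,0],"delta_rot": [0,0,0],"grip": 1}])

```text
time_s: 15.48
position: [0.5525, -0.2703, 0.1984]
eef_rot: [0.0, 0.99, 0.142, -0.0]
ft_force: [-0.2, 0.2, -0.8]
width: 0.0119
grasp_force: 40.7
```

```bash
python3 plan.py .553 -.2695 .199 106;python3 look.py 4; python3 - <<'E'
from m import *
n="scene"; D[n]=np.load("scene4.npz"); C[n]=cloud(n,D[n]["d"])
im=D[n]["im"]; u,v=proj("scene",np.array([.553,-.27,.19])).astype(int); print(u,v)
rep("pop",n,mask(n,(8,80,100),(30,255,255),(u-25,v-30,u+25,v+30))&(C[n][...,2]>.1)&(C[n][...,1]>-.35))
rep("pink",n,mask(n,(165,60,60),(180,255,255),(u-25,v-30,u+25,v+30))&(C[n][...,2]>.1))
E
```

```text
t 15.4833 pos [ 0.5525 -0.2703  0.1984] tool y az -73.6 z [-0.    -0.001 -1.   ] j [ 0.65  0.35 -0.34  1.52  0.12  1.29 -0.99] w 0.0119 F 40.7 ft [-0.2  0.2 -0.8]
shift [ 0.007 -0.006 -0.006]
turn [-5.0000e-03  7.0000e-03 -2.9937e+01] then shift [-0.007  0.006 -0.006]
213 224
pop scene 198 uv [212.1 220.2] med [ 0.576 -0.269  0.216] p2 [ 0.552 -0.301  0.111] p98 [ 0.596 -0.257  0.41 ]
pink scene 3 uv [214.3 228.7] med [ 0.564 -0.274  0.193] p2 [ 0.562 -0.275  0.185] p98 [ 0.569 -0.273  0.194]
```

carry_out(motion=[{"translation": [0,0,0],"delta_rot": [0,0,-0.88],"grip": 1},{"translation": [0,0,0],"delta_rot": [0,0,-0.88],"grip": 1},{"translation": [0,0,0],"delta_rot": [0,0,-0.88],"grip": 1},{"translation": [0,0,0],"delta_rot": [0,0,-0.88],"grip": 1},{"translation": [0,0,0],"delta_rot": [0,0,-0.88],"grip": 1},{"translation": [0,0,0],"delta_rot": [0,0,-0.88],"grip": 1},{"translation": [0,0,0],"delta_rot": [0,0,-0.88],"grip": 1},{"translation": [0,0,0],"delta_rot": [0,0,-0.88],"grip": 1},{"translation": [0,0,0],"delta_rot": [0,0,-0.88],"grip": 1},{"translation": [0,0,0],"delta_rot": [0,0,-0.88],"grip": 1},{"translation": [0,0,0],"delta_rot": [0,0,-0.88],"grip": 1},{"translation": [0,0,0],"delta_rot": [0,0,-0.88],"grip": 1},{"translation": [0,0,0],"delta_rot": [0,0,-0.88],"grip": 1},{"translation": [0,0,0],"delta_rot": [0,0,-0.88],"grip": 1},{"translation": [0,0,0],"delta_rot": [0,0,-0.88],"grip": 1},{"translation": [0,0,0],"delta_rot": [0,0,-0.88],"grip": 1},{"translation": [0,0,0],"delta_rot": [0,0,-0.88],"grip": 1}])

```text
time_s: 17.0
position: [0.5524, -0.2704, 0.1985]
eef_rot: [0.0, 0.599, 0.801, -0.0]
ft_force: [0.3, -0.1, -0.2]
width: 0.0113
grasp_force: 40.7
```

```bash
python3 plan.py .553 -.2695 .199 106
```

```text
t 17.0 pos [ 0.5524 -0.2704  0.1985] tool y az 16.4 z [-0.    -0.001 -1.   ] j [ 0.83  0.39 -0.57  1.51  0.21  1.31  0.52] w 0.0113 F 40.7 ft [ 0.3 -0.1 -0.2]
shift [ 0.007  0.008 -0.005]
turn [-7.0000e-03  2.0000e-03 -1.4935e+01] then shift [-0.008  0.007 -0.005]
```

carry_out(motion=[{"translation": [0,0,0],"delta_rot": [0,0,-0.88],"grip": 1},{"translation": [0,0,0],"delta_rot": [0,0,-0.88],"grip": 1},{"translation": [0,0,0],"delta_rot": [0,0,-0.88],"grip": 1},{"translation": [0,0,0],"delta_rot": [0,0,-0.88],"grip": 1},{"translation": [0,0,0],"delta_rot": [0,0,-0.88],"grip": 1},{"translation": [0,0,0],"delta_rot": [0,0,-0.88],"grip": 1},{"translation": [0,0,0],"delta_rot": [0,0,-0.88],"grip": 1},{"translation": [0,0,0],"delta_rot": [0,0,-0.88],"grip": 1},{"translation": [0,0,0],"delta_rot": [0,0,-0.88],"grip": 1},{"translation": [0,0,0],"delta_rot": [0,0,-0.88],"grip": 1},{"translation": [0,0,0],"delta_rot": [0,0,-0.88],"grip": 1},{"translation": [0,0,0],"delta_rot": [0,0,-0.88],"grip": 1},{"translation": [0,0,0],"delta_rot": [0,0,-0.88],"grip": 1},{"translation": [0,0,0],"delta_rot": [0,0,-0.88],"grip": 1},{"translation": [0,0,0],"delta_rot": [0,0,-0.88],"grip": 1},{"translation": [0,0,0],"delta_rot": [0,0,-0.88],"grip": 1},{"translation": [0,0,0],"delta_rot": [0,0,-0.85],"grip": 1},{"translation": [0,0,0],"delta_rot": [0,0,0],"grip": 1}])

```text
time_s: 18.5
position: [0.5524, -0.2705, 0.1984]
eef_rot: [-0.0, -0.139, 0.99, -0.0]
ft_force: [0.2, -1.1, -0.0]
width: 0.0114
grasp_force: 40.7
```

carry_out(motion=[{"translation": [0,0,0],"delta_rot": [0,0,0],"grip": 1},{"translation": [0,0,0],"delta_rot": [0,0,0],"grip": 1},{"translation": [0,0,0],"delta_rot": [0,0,0],"grip": 1},{"translation": [0,0,0],"delta_rot": [0,0,0],"grip": 1},{"translation": [0,0,0],"delta_rot": [0,0,0],"grip": 1},{"translation": [0,0,0],"delta_rot": [0,0,0],"grip": 1},{"translation": [0,0,0],"delta_rot": [0,0,0],"grip": 1},{"translation": [0,0,0],"delta_rot": [0,0,0],"grip": 1},{"translation": [0,0,0],"delta_rot": [0,0,0],"grip": 1},{"translation": [0,0,0],"delta_rot": [0,0,0],"grip": 1},{"translation": [0,0,0],"delta_rot": [0,0,0],"grip": 1},{"translation": [0,0,0],"delta_rot": [0,0,0],"grip": 1}])

```text
time_s: 19.5
position: [0.5525, -0.2703, 0.1985]
eef_rot: [-0.0, -0.137, 0.991, -0.0]
ft_force: [0.9, -0.7, -0.5]
width: 0.0116
grasp_force: 40.7
```

```bash
python3 plan.py .553 -.2695 .29 106
```

```text
t 19.5 pos [ 0.5525 -0.2703  0.1985] tool y az 105.7 z [-0.    -0.001 -1.   ] j [ 1.01  0.45 -0.83  1.5   0.34  1.34  1.99] w 0.0116 F 40.7 ft [ 0.9 -0.7 -0.5]
shift [-0.007  0.006 -0.916]
turn [-0.005 -0.003 -0.048] then shift [-0.008  0.007 -0.915]
```

carry_out(motion=[{"translation": [0,0,-0.3],"delta_rot": [0,0,0],"grip": 1},{"translation": [0,0,-0.3],"delta_rot": [0,0,0],"grip": 1},{"translation": [0,0,-0.1],"delta_rot": [0,0,0],"grip": 1},{"translation": [0.1,0.23,0],"delta_rot": [0,0,0],"grip": 1},{"translation": [0.1,0.23,0],"delta_rot": [0,0,0],"grip": 1},{"translation": [0.1,0.23,0],"delta_rot": [0,0,0],"grip": 1},{"translation": [0.1,0.23,0],"delta_rot": [0,0,0],"grip": 1},{"translation": [0,0,0],"delta_rot": [0,0,0],"grip": 1},{"translation": [0,0,0],"delta_rot": [0,0,0],"grip": 1},{"translation": [0,0,0],"delta_rot": [0,0,0],"grip": 1},{"translation": [0,0,0],"delta_rot": [0,0,0],"grip": 1}])

```text
time_s: 20.42
position: [0.4893, -0.1934, 0.2683]
eef_rot: [-0.0, -0.136, 0.991, -0.0]
ft_force: [-0.0, 0.8, -1.7]
width: 0.0115
grasp_force: 40.7
```

```bash
python3 plan.py .490 -.193 .26 106;python3 look.py 5; python3 - <<'E'
from h import *
o=[]
for n in("scene","top"):
    im=np.load(n+"5.npz")["im"]; u,v=proj(n,np.array([.49,-.193,.14])).astype(int); print(n,u,v)
    o.append(cv2.resize(im[v-35:v+35,u-35:u+35],(400,400),interpolation=cv2.INTER_CUBIC))
cv2.imwrite("pics/s5.png",np.hstack(o)[...,::-1])
E
```

```text
t 20.4167 pos [ 0.4893 -0.1934  0.2683] tool y az 105.7 z [ 0. -0. -1.] j [ 1.11  0.19 -0.91  1.63  0.15  1.4   2.02] w 0.0115 F 40.7 ft [-0.   0.8 -1.7]
shift [-0.008  0.002  0.083]
turn [-0.004 -0.001 -0.056] then shift [-0.008  0.002  0.083]
scene 231 203
top 380 215
```

View pics/s5.png

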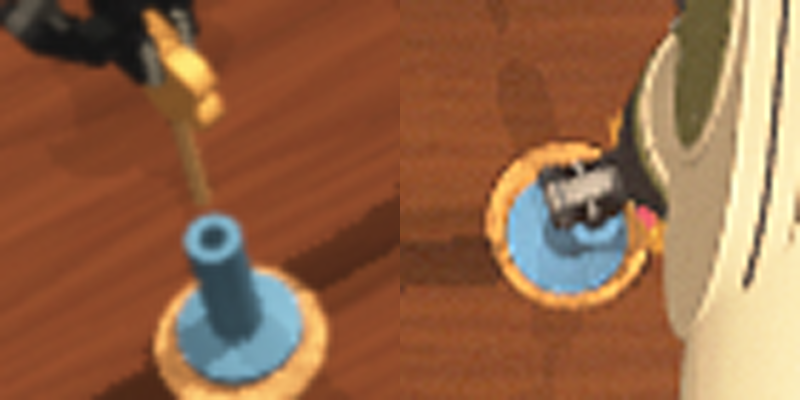

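The stick foot is at scene ≈(231.6,203.5), above the bore at ≈(233.5,209.5). The top view is hidden by the gripper. I'll compare the stick with the neck using scene rays and depth.

```bash
cat > st.py <<'E'
import sys; from m import *
t=sys.argv[1]; n="scene"; D[n]=np.load(f"{n}{t}.npz"); C[n]=cloud(n,D[n]["d"]); z=C[n][...,2]
s=np.array(manip.observe()["position"]); zf=s[2]-.124
u,v=proj(n,np.array([s[0],s[1],zf+.04])).astype(int)
m=mask(n,(8,60,50),(30,255,255),(u-12,v-14,u+14,v+25))&(z>zf-.03)&(z<zf+.08)&(np.hypot(C[n][...,0]-s[0],C[n][...,1]-s[1])<.03)
e=RT(get_calibration(n))[1]; w=(e-s)[:2]; w/=np.linalg.norm(w)
P=C[n][m]
for a in np.arange(zf-.01,zf+.08,.01):
    Q=P[(P[:,2]>=a)&(P[:,2]<a+.01)]
    if len(Q): print("stick z",a.round(3),len(Q),"axis",(np.median(Q[:,:2],0)-w*.003).round(4))
B=mask(n,(95,60,30),(118,255,255),(u-30,v-10,u+40,v+50)); 
for a in np.arange(.03,.1,.01):
    Q=C[n][B&(z>=a)&(z<a+.01)]
    if len(Q): print("neck z",a.round(3),len(Q),"axis",(np.median(Q[:,:2],0)-w*.0115).round(4))
Q=C[n][B&(z>.095)];print("rim",len(Q),cv2.minEnclosingCircle(Q[:,:2].astype(np.float32)))
g=cv2.cvtColor(D[n]["im"],cv2.COLOR_RGB2HSV)[...,2]
print("bore ray",ray(n,233.5,209.5,.106),"foot ray",ray(n,231.6,203.5,zf), "tcp",s,"proj tcp-foot",proj(n,np.array([s[0],s[1],zf])),"proj axis z+.05",proj(n,np.array([s[0],s[1],zf+.03])))
vv,uu=np.nonzero(m); print([(r,uu[vv==r].min(),uu[vv==r].max()) for r in np.unique(vv)])
E
python3 st.py 5
```

```text
stick z 0.144 5 axis [ 0.4905 -0.193 ]
stick z 0.154 6 axis [ 0.4907 -0.1936]
stick z 0.164 5 axis [ 0.4901 -0.1953]
stick z 0.174 5 axis [ 0.4893 -0.1948]
stick z 0.184 7 axis [ 0.4914 -0.1935]
stick z 0.194 7 axis [ 0.4904 -0.1941]
stick z 0.204 5 axis [ 0.4913 -0.1944]
stick z 0.214 6 axis [ 0.4911 -0.1939]
neck z 0.03 13 axis [ 0.4893 -0.1972]
neck z 0.04 18 axis [ 0.4893 -0.1935]
neck z 0.05 16 axis [ 0.4887 -0.1983]
neck z 0.06 16 axis [ 0.4897 -0.1899]
neck z 0.07 13 axis [ 0.489  -0.1962]
neck z 0.08 17 axis [ 0.4888 -0.1919]
neck z 0.09 21 axis [ 0.4884 -0.1909]
neck z 0.1 54 axis [ 0.4794 -0.1917]
rim 67 ((0.4907264709472656, -0.19573929905891418), 0.014781201258301735)
bore ray [ 0.49105142 -0.19247899  0.106     ] foot ray [ 0.49346524 -0.19329141  0.14416997] tcp [ 0.48932374 -0.19311623  0.26816997] proj tcp-foot [230.96998928 202.41603474] proj axis z+.05 [229.28076113 196.86431426]
[(np.int64(189), np.int64(226), np.int64(228)), (np.int64(190), np.int64(226), np.int64(228)), (np.int64(191), np.int64(226), np.int64(228)), (np.int64(192), np.int64(227), np.int64(229)), (np.int64(193), np.int64(227), np.int64(229)), (np.int64(194), np.int64(227), np.int64(229)), (np.int64(195), np.int64(228), np.int64(230)), (np.int64(196), np.int64(228), np.int64(230)), (np.int64(197), np.int64(228), np.int64(230)), (np.int64(198), np.int64(228), np.int64(231)), (np.int64(199), np.int64(229), np.int64(231)), (np.int64(200), np.int64(229), np.int64(231)), (np.int64(201), np.int64(229), np.int64(231)), (np.int64(202), np.int64(230), np.int64(232)), (np.int64(203), np.int64(230), np.int64(232))]
```

The stick axis (0.4905,-0.194) and the bore axis (0.490,-0.193) agree within about 1–2 mm, so I lower it a little and check the force.

carry_out(motion=[{"translation": [0,0,0.2],"delta_rot": [0,0,0],"grip": 1},{"translation": [0,0,0.1],"delta_rot": [0,0,0],"grip": 1},{"translation": [0,0,0.07],"delta_rot": [0,0,0],"grip": 1},{"translation": [0,0,0.07],"delta_rot": [0,0,0],"grip": 1},{"translation": [0,0,0.07],"delta_rot": [0,0,0],"grip": 1},{"translation": [0,0,0],"delta_rot": [0,0,0],"grip": 1},{"translation": [0,0,0],"delta_rot": [0,0,0],"grip": 1}])

```text
time_s: 21.1
position: [0.489, -0.1926, 0.2174]
eef_rot: [-0.0, -0.137, 0.991, -0.0]
ft_force: [0.1, -0.2, -0.5]
width: 0.0117
grasp_force: 40.7
```

```bash
python3 plan.py .4895 -.1935 .150 105.7; python3 look.py 6; python3 - <<'E'
from h import *
im=np.load("scene6.npz")["im"]; u,v=proj("scene",np.array([.49,-.193,.12])).astype(int)
cv2.imwrite("pics/s6.png",cv2.resize(im[v-35:v+35,u-35:u+35],(400,400),interpolation=cv2.INTER_CUBIC)[...,::-1])
E
```

```text
t 21.1 pos [ 0.489  -0.1926  0.2174] tool y az 105.7 z [-0. -0. -1.] j [ 1.09  0.23 -0.91  1.7   0.18  1.3   1.99] w 0.0117 F 40.7 ft [ 0.1 -0.2 -0.5]
shift [-0.002 -0.01   0.674]
turn [-0.002 -0.004  0.003] then shift [-0.002 -0.01   0.674]
```

View pics/s6.png

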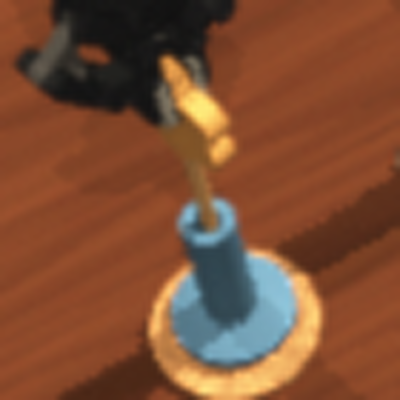

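The stick is inside the bore, at crop (208,222), with no contact force. I continue down to the floor.

carry_out(motion=[{"translation": [0,-0.005,0.15],"delta_rot": [0,0,0],"grip": 1},{"translation": [0,0,0.15],"delta_rot": [0,0,0],"grip": 1},{"translation": [0,0,0.15],"delta_rot": [0,0,0],"grip": 1},{"translation": [0,0,0.1],"delta_rot": [0,0,0],"grip": 1},{"translation": [0,0,0.05],"delta_rot": [0,0,0],"grip": 1},{"translation": [0,0,0.03],"delta_rot": [0,0,0],"grip": 1},{"translation": [0,0,0],"delta_rot": [0,0,0],"grip": 1},{"translation": [0,0,0],"delta_rot": [0,0,0],"grip": 1},{"translation": [0,0,0],"delta_rot": [0,0,0],"grip": 1}])

```text
time_s: 21.95
position: [0.4896, -0.1932, 0.1552]
eef_rot: [0.0, -0.137, 0.991, -0.001]
ft_force: [0.7, 0.9, -0.3]
width: 0.0111
grasp_force: 40.7
```

```bash
python3 plan.py .4895 -.1935 .150 105.7
```

```text
t 21.95 pos [ 0.4896 -0.1932  0.1552] tool y az 105.7 z [ 0.001 -0.001 -1.   ] j [ 1.07  0.29 -0.89  1.78  0.24  1.18  1.95] w 0.0111 F 40.7 ft [ 0.7  0.9 -0.3]
shift [ 0.002 -0.003  0.052]
turn [-0.012  0.005  0.003] then shift [ 0.002 -0.003  0.052]
```

carry_out(motion=[{"translation": [0,0,0.03],"delta_rot": [0,0,0],"grip": 1},{"translation": [0,0,0.02],"delta_rot": [0,0,0],"grip": 1},{"translation": [0,0,0.01],"delta_rot": [0,0,0],"grip": 1},{"translation": [0,0,0],"delta_rot": [0,0,0],"grip": 1},{"translation": [0,0,0],"delta_rot": [0,0,0],"grip": 1},{"translation": [0,0,0],"delta_rot": [0,0,0],"grip": 1}])

```text
time_s: 22.45
position: [0.4901, -0.1934, 0.1501]
eef_rot: [0.001, -0.137, 0.991, -0.001]
ft_force: [-3.1, -0.1, 14.3]
width: 0.011
grasp_force: 42.9
```

```bash
python3 plan.py .4895 -.1935 .150 105.7
```

```text
t 22.45 pos [ 0.4901 -0.1934  0.1501] tool y az 105.7 z [ 0.002 -0.002 -1.   ] j [ 1.06  0.29 -0.89  1.79  0.25  1.17  1.94] w 0.011 F 42.9 ft [-3.1 -0.1 14.3]
shift [0.006 0.001 0.001]
turn [-0.023  0.01   0.002] then shift [0.006 0.001 0.001]
```

The stick is on the floor (14 N upward). I hold, release and retreat.

carry_out(motion=[{"translation": [0,0,0],"delta_rot": [0,0,0],"grip": 1},{"translation": [0,0,0],"delta_rot": [0,0,0],"grip": 1},{"translation": [0,0,-0.008],"delta_rot": [0,0,0],"grip": 1},{"translation": [0,0,0],"delta_rot": [0,0,0],"grip": 1},{"translation": [0,0,0],"delta_rot": [0,0,0],"grip": 0.6},{"translation": [0,0,0],"delta_rot": [0,0,0],"grip": 0.2},{"translation": [0,0,0],"delta_rot": [0,0,0],"grip": -0.3},{"translation": [0,0,0],"delta_rot": [0,0,0],"grip": -0.7},{"translation": [0,0,0],"delta_rot": [0,0,0],"grip": -1},{"translation": [0,0,0],"delta_rot": [0,0,0],"grip": -1},{"translation": [0,0,0],"delta_rot": [0,0,0],"grip": -1},{"translation": [0,0,0],"delta_rot": [0,0,0],"grip": -1},{"translation": [0,0,-0.1],"delta_rot": [0,0,0],"grip": -1},{"translation": [0,0,-0.2],"delta_rot": [0,0,0],"grip": -1},{"translation": [0,0,-0.3],"delta_rot": [0,0,0],"grip": -1},{"translation": [0,0,-0.3],"delta_rot": [0,0,0],"grip": -1},{"translation": [0,0,-0.3],"delta_rot": [0,0,0],"grip": -1},{"translation": [0,0,0],"delta_rot": [0,0,0],"grip": -1},{"translation": [0,0,0],"delta_rot": [0,0,0],"grip": -1},{"translation": [0,0,0],"delta_rot": [0,0,0],"grip": -1}])

```text
time_s: 24.12
position: [0.489, -0.193, 0.2692]
eef_rot: [-0.0, -0.137, 0.991, -0.0]
ft_force: [-0.4, -0.5, -0.4]
width: 0.0856
grasp_force: 0.0
```

```bash
python3 plan.py; python3 look.py 7; python3 - <<'E'
from h import *
im=np.load("scene7.npz")["im"]; u,v=proj("scene",np.array([.49,-.193,.12])).astype(int)
cv2.imwrite("pics/s7.png",cv2.resize(im[v-50:v+50,u-50:u+50],(500,500),interpolation=cv2.INTER_CUBIC)[...,::-1])
E
```

```text
t 24.1167 pos [ 0.489  -0.193   0.2692] tool y az 105.7 z [-0.    -0.001 -1.   ] j [ 1.11  0.19 -0.92  1.63  0.15  1.4   2.02] w 0.0856 F 0.0 ft [-0.4 -0.5 -0.4]
```

View pics/s7.png

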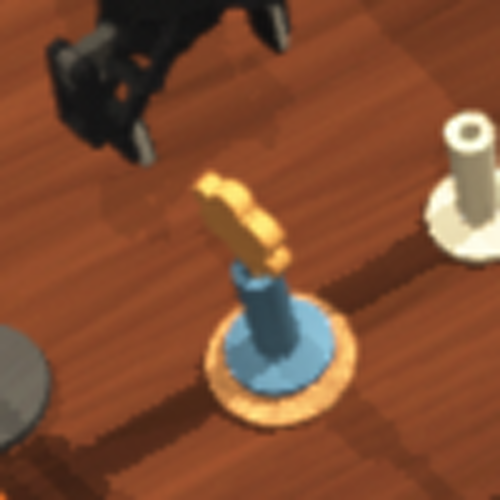

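The pop stands in the blue vial at crop (245,225), on the coaster, and the gripper is clear. I hand it in.

```bash
python3 -c "
from plant import ticket; print(ticket.close_job())"
```

```text
the job is handed in; nothing more can be done
None
```

I've handed the job in, and the hand-in gave no verdict: the blue vial stands on the coaster with the flower pop bottomed in it and let go; both sides were held about 115 mm in front of the farther camera for about a second each.

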